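# Seat a vial carousel on the keyed spindle of a sampler

### The job

Load the sample carousel onto the vial sampler: lower it over the drive spindle and turn it gently, without forcing it, until it drops over the drive dogs and sits fully home and level, then let go. Do not disturb the bottle, the beaker or the jar.

Things in the scene. Friction and masses are not known exactly. Their poses are not given: they have to be found in the camera images.
- carousel_grip (a point): Centre of the white bar handle on top of the loose vial carousel (0.42 kg, stands upright on the bench at first). The bar is 50 mm long (carousel x), 14 mm thick (y), 22 mm high, on a 12 mm neck, its underside 70 mm and this point 81 mm above the carousel's lowest face, on its axis. Carousel z points up.
- carousel_bore (a point): Centre of the bore's mouth in the carousel's flat lowest face, the underside of a grey hub 44 to 48 mm wide, 58 mm high (axes as carousel_grip). Bore 22 mm wide, 50 mm deep. Two radial slots, 9 mm deep, cross the lowest face: a wide one (12.5 mm) towards -x and a narrow one (7.5 mm) towards +x.
- carousel_notch (a point): Notch, 15 mm wide, in the rim of the carousel's aluminium plate, in line with (above) the hub's wide slot; 73 mm from the axis towards carousel -x, 16 mm above the lowest face. The plate is 146 mm across, 12 mm thick, its underside 10 mm above the lowest face; its 12 fixed vials reach 44 mm above that face.
- sampler: The vial sampler, fixed to the bench: white housing 280 x 200 mm, top at 55 mm, from 100 mm in front of the spindle's axis (sampler -x, the side with the display) to 180 mm behind it. Origin on the bench under the spindle's axis, z up. A needle tower 50 mm wide, top at 173 mm, stands 134 to 170 mm behind the axis; its arm reaches 90 mm to +y.
- seat (a point): Centre of the top face of the spindle's flange (56 mm across, 62 mm above the bench; axes as the sampler's), on which the carousel's lowest face rests when home. Two opposite drive dogs stand on it, 7 mm high, from the pilot out to 20 mm from the axis: one 10 mm, one 5 mm wide. The carousel fits one way only, within about 3.5 degrees; any other way it rides on the dogs 7 mm too high.
- pilot_top (a point): Top of the spindle's steel pilot, 20 mm in diameter, upper 10 mm coned; 44 mm above seat. The spindle's angle is not given: the wide dog points up to 70 degrees either side of the sampler's front (-x). About 0.35 N m holds the spindle, so a carousel not pressed hard slides round on the dogs; once dropped over them both turn together and stay where they are left.
- reagent_base (a point): Bystander: closed amber reagent bottle, 60 mm across, 125 mm high; centre of its underside.
- beaker_base (a point): Bystander: glass beaker, 66 mm across, 85 mm high; centre of its underside.
- jar_base (a point): Bystander: amber jar with white lid, 60 mm across, 75 mm high; centre of its underside.

How it is judged:
At the end, for the whole second after the job is handed in: The carousel sits on the spindle, its lowest face within 2.5 mm of the flange (dogs in the slots), within 3 mm of the axis and level within 3 degrees, released (horizontal distance between carousel_bore and seat below 0.003 m and z of carousel_bore in the frame of seat below 0.0025 m and angle between carousel_grip's own z axis and vertical below 0.05 rad); the robot touches nothing.
It fails at once if the carousel is forced onto the sampler (more than 80 N between them) (contact force between carousel and sampler above 80 N).
It fails at once if the bottle, the beaker or the jar is moved by more than 20 mm (distance of any of reagent_base, beaker_base, jar_base from where it was at the start of the episode above 0.02 m).
It also fails if it takes over 58 s, if anything falls off the work surface, if the arm or the gripper's body presses on something with over 40 N, if the wrist force passes 120 N, or if a joint passes its speed limit or range.

### The arm

A 7-joint arm with a two-finger parallel gripper is mounted at the origin on the work surface. World frame = base frame: x ahead of the robot, y to its left, z up, the work surface at z = 0. Lengths are in m, angles in rad, forces in N, time in s.
With the tool pointing down it reaches from about 0.425 to 0.875 m from the base axis. Payload 4.7 kg.
Tool frame: the origin (TCP) lies on the centre line of the jaws, within the pads' length; the fingertips stand 22 mm ahead of it and the grasp point (between the pads) lies 3 mm ahead of it; z points along the fingers, y is the direction in which the jaws open and shut (so a half turn about z gives the same grasp; the last joint's range is limited). The gripper opens to 87 mm and grips with 3 to 60 N. Pads are 19 mm wide; open, the fingers measure 117 mm over their backs; the gripper's body (75 mm by 190 mm) begins 51 mm behind the grasp point.
Start: joints at [-1.243, 0.321, -0.07, 1.45, 0.023, 1.371, -0.057], TCP at [0.201, 0.618, 0.208] pointing down, gripper open.
Joint ranges: [-2.86, 2.86], [-0.3, 2.09], [-1.38, 1.24], [0.06, 2.45], [-1.56, 4.7], [0.09, 2.05], [-2.69, 2.69]. Speed limits (rad/s): [2.57, 2.57, 3.14, 3.14, 3.14, 3.14, 3.14].

### API

Orientations are given as a rotation vector (axis times angle).
In Python, from bench import ctrl, imaging, close_job, finder gives the robot as it stands. The module is installed in compiled form; this text tells all that it offers.
- The arm moves only by the shell command python3 -m jog 'ROWS' [FORCE]. ROWS is JSON, a list that holds one entry, the list of rows, each a list of 7 numbers: the shift along the tool's x, y, z in cm, then the turn, a rotation vector about the tool's x, y, z in degrees, then the finger opening in cm, from 0 to 8.7. In form: [[[dx, dy, dz, ax, ay, az, claw], ...]]. A call has 1 to 12 rows; each row shifts and turns the commanded pose from where the row before left it, along the tool's axes as they then stand; what a row does not reach is not made up. A row lasts 1/10 s, in which the tool goes at most 50 mm and 8.59 degrees, less where a joint would pass 70% of its speed; a pose out of reach is approached as far as the arm can. A call is refused whole if a number of a shift passes 5 or a number of a turn 8.59, either way. A call with a gripper value outside its range is refused whole. The fingers move at their own pace and stop on an object; FORCE is the grip in N (left out, the last holds). Time passes only in rows, so rows that do not move let the fingers close. It gives the time, the measured TCP pose, the force and the opening at its end, in the units of the state.
- ctrl.get_state(): the state, without advancing time (a new reading comes with each control period).
- imaging.get_image(name): name is "side" or "top" or "wrist"; returns a dict with "frame" (480x640x3 uint8, red, green, blue), "intrinsics" (3x3 intrinsics, pixels), "k1" (the pictures are not rectified: a ray, as slopes to the right and down, at radius r is drawn at 1 + k1 r^2 times it, then the intrinsics apply), "pose" (4x4, takes a point from camera to world coordinates). Camera axes: x right, y down, z forward; pixel columns grow to the right and rows downward; lengths in m; the calibration is good to about 2 mm. A picture is of the moment at which its call begins. There is no depth.
- close_job(): hands the job in, once; it reports no verdict.
Trained networks look in the newest picture that a camera, given by its name, has taken for a name from the list of things; names that differ only in an ending like _2 or _b are one class to them, and where a whole thing is asked for, a point or a joint stands for the part that bears it (a point fixed in the world has none). Each returns a list of dicts, best first, with "conf" (0 to 1); they miss things now and then, are a little off and sometimes report something else, mostly with a low value. They report only what shows in the picture. A call takes as long as a camera call.
- finder.trace(label, camera): "region" (480x640 bool, what is visible of it) and "point" ([row, column] as shares, 0 to 1, of the picture: columns of its width, rows of its height, amid what is visible of it).
- finder.spot_point(label, camera): "point" ([row, column] as shares, 0 to 1, of the picture: columns of its width, rows of its height: a listed point, or the origin of a listed thing).
The state is a dict: "time": time; "joint_positions": joint angles; "qd": joint speeds; "joint_torque": joint torques, N m; "position": TCP position; "tool_rot": TCP orientation; "ft_force": force on the tool from outside, world axes, zero at the start; "torque": the same for the moment, N m; "grip_width": opening from 0.0 (shut) to 1.0 (fully open).
Only numpy, scipy, OpenCV 4.12 (cv2) and the standard library are available. Lean on these libraries where they do the work, as an engineer would, in place of code of your own. Each camera call takes 0.05 s, during which the arm holds its last target. There are 200 camera calls.

## Working session

There is one attempt and no reset: what is moved stays moved. The work goes in short steps, Python scripts to look and compute and a shell command to move; the robot and the scene stay as the last step left them, time stands still between calls to the robot, and variables do not carry over. Pictures are saved under pics/ and viewed, about 8 in all and at most 12, crops included, and the job is handed in when it is done.

```bash
mkdir -p pics; cat > h.py <<'E'
import numpy as np, cv2
from bench import ctrl, imaging, finder
from scipy.spatial.transform import Rotation as R
def ray(im,p):
    K=np.array(im["intrinsics"]);k=im["k1"];T=np.array(im["pose"])
    d=np.array([[k,0,0,0]])  # distort: cv2 k1 model is the same
    u=np.array([[[p[1]*640,p[0]*480]]],float)
    s=cv2.undistortPoints(u,K,np.array([k,0,0,0.]))[0,0]
    v=T[:3,:3]@np.array([s[0],s[1],1]);return T[:3,3],v
def atz(im,p,z):
    o,v=ray(im,p);return o+v*(z-o[2])/v[2]
def proj(im,X):
    T=np.array(im["pose"]);c=T[:3,:3].T@(np.array(X)-T[:3,3])
    r=cv2.projectPoints(c[None],np.zeros(3),np.zeros(3),np.array(im["intrinsics"]),np.array([im["k1"],0,0,0.]))[0]
    return r[0,0]
def tri(obs):
    A=np.zeros((3,3));b=np.zeros(3)
    for im,p in obs:
        o,v=ray(im,p);v=v/np.linalg.norm(v);M=np.eye(3)-np.outer(v,v);A+=M;b+=M@o
    return np.linalg.solve(A,b)
def save(im,n,crop=None,scale=1):
    f=im["frame"][:,:,::-1]
    if crop: r0,r1,c0,c1=crop; f=f[r0:r1,c0:c1]
    cv2.imwrite("pics/"+n,cv2.resize(f,None,fx=scale,fy=scale,interpolation=cv2.INTER_CUBIC))
E
python3 - <<'E'
from h import *
s=ctrl.get_state();print({k:np.round(v,3) for k,v in s.items()})
Z=dict(carousel_grip=.081,carousel_bore=0,carousel_notch=.016,sampler=0,seat=.062,pilot_top=.106,reagent_base=0,beaker_base=0,jar_base=0)
fr=[]
ims={}
for c in ["side","top","wrist"]:
    im=ims[c]=imaging.get_image(c);fr.append(im["frame"])
    print(c,np.round(im["pose"],3).tolist(),np.round(im["intrinsics"],0).tolist(),im["k1"])
    for l,z in Z.items():
        for d in finder.spot_point(l,c)[:2]:
            p=d["point"];print(c,l,round(d["conf"],2),"px",round(p[1]*640),round(p[0]*480),np.round(atz(im,p,z),3))
save(ims["side"],"side0.png");save(ims["top"],"top0.png")
E
```

```text
{'time': np.float64(0.0), 'joint_positions': array([-1.243,  0.322, -0.07 ,  1.452,  0.023,  1.371, -0.057]), 'qd': array([-0.001, -0.   , -0.002, -0.001,  0.001,  0.001, -0.   ]), 'joint_torque': array([-0.0000e+00, -4.9129e+01, -4.0400e-01, -3.1252e+01, -6.4000e-02,
        4.4000e-02,  0.0000e+00]), 'position': array([0.201, 0.618, 0.206]), 'tool_rot': array([-4.910e-01, -3.103e+00,  3.000e-03]), 'ft_force': array([ 0.208, -0.224, -0.551]), 'torque': array([ 0.002,  0.032, -0.009]), 'grip_width': np.float64(1.001)}
side [[0.969, -0.186, 0.162, 0.38], [-0.246, -0.674, 0.696, -0.987], [-0.021, -0.715, -0.699, 1.102], [0.0, 0.0, 0.0, 1.0]] [[534.0, 0.0, 323.0], [0.0, 534.0, 238.0], [0.0, 0.0, 1.0]] 0.005398564249370822
side carousel_grip 0.67 px 277 194 [0.531 0.249 0.081]
side carousel_grip 0.2 px 375 255 [ 0.733 -0.07   0.081]
side carousel_bore 0.97 px 280 216 [0.532 0.238 0.   ]
side carousel_notch 0.56 px 278 199 [0.538 0.305 0.016]
side sampler 0.63 px 292 333 [ 0.478 -0.199  0.   ]
side seat 0.58 px 286 319 [ 0.467 -0.199  0.062]
side pilot_top 0.92 px 289 308 [ 0.476 -0.203  
[... 392 characters left out ...]
 px 218 273 [0.529 0.243 0.081]
top carousel_bore 0.61 px 225 273 [0.531 0.235 0.   ]
top carousel_notch 0.86 px 202 269 [0.542 0.302 0.016]
top sampler 0.57 px 369 297 [ 0.464 -0.202  0.   ]
top sampler 0.55 px 225 276 [0.524 0.236 0.   ]
top seat 0.78 px 368 295 [ 0.469 -0.192  0.062]
top pilot_top 0.98 px 373 292 [ 0.476 -0.198  0.106]
top reagent_base 0.92 px 305 199 [ 0.762 -0.006  0.   ]
top beaker_base 0.88 px 125 287 [0.487 0.539 0.   ]
top jar_base 0.85 px 467 286 [ 0.498 -0.5    0.   ]
wrist [[0.308, 0.92, 0.24, 0.136], [0.951, -0.298, -0.078, 0.64], [-0.0, 0.253, -0.968, 0.386], [0.0, 0.0, 0.0, 1.0]] [[369.0, 0.0, 320.0], [0.0, 369.0, 232.0], [0.0, 0.0, 1.0]] -0.059887277746185456
```

View pics/top0.png

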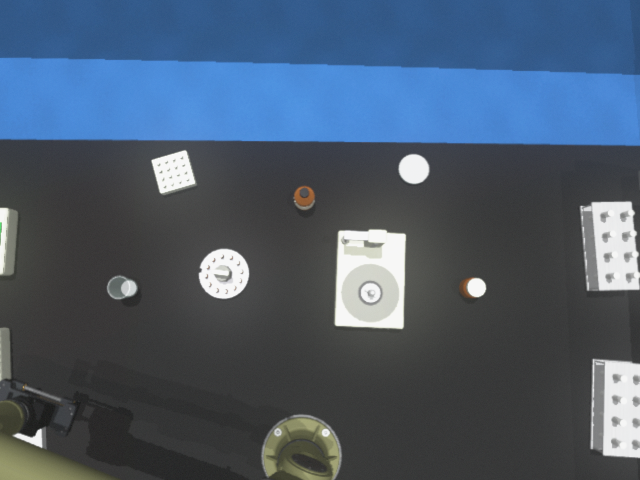

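View pics/side0.png

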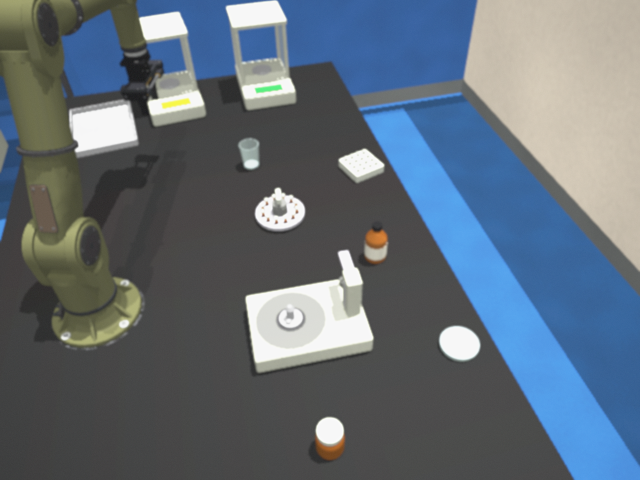

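The top view shows the carousel at about (222,272) with its notch on the left at about (201,269). The spindle is at (371,292), and the bystanders sit clear of the path. I'll pass over the carousel, then look at the spindle dogs from close by.

```bash
python3 -m jog '[[[0,0,0,0,0,-6,8.7],[0,0,0,0,0,-6,8.7],[0,0,0,0,0,-6,8.7],[-3,-3,-0.2,0,0,0,8.7],[-3,-4,0,0,0,0,8.7],[-3,-4,0,0,0,0,8.7],[-3,-4,0,0,0,0,8.7],[-3,-4,0,0,0,0,8.7],[-3,-4,0,0,0,0,8.7],[-3,-4,0,0,0,0,8.7],[-3,-4,0,0,0,0,8.7],[-3,-4,0,0,0,0,8.7]]]'
python3 -m jog '[[[-2,-3,0,0,0,0,8.7],[0,-1,0,0,0,0,8.7],[0,0,0,0,0,0,8.7],[0,0,0,0,0,0,8.7]]]'
python3 - <<'E'
from h import *
im=imaging.get_image("wrist");s=ctrl.get_state();print(s["time"],s["position"],s["tool_rot"],s["joint_positions"])
for l,z in dict(carousel_grip=.081,carousel_bore=0,carousel_notch=.016).items():
    for d in finder.spot_point(l,"wrist")[:2]:
        p=d["point"];print(l,round(d["conf"],2),"px",round(p[1]*640),round(p[0]*480),np.round(atz(im,p,z),4))
save(im,"w1.png")
E
python3 -m jog '[[[0,-3,0,0,0,0,8.7],[0,-4,0,0,0,0,8.7],[0,-4,0,0,0,0,8.7],[0,-4,0,0,0,0,8.7],[0,-4,0,0,0,0,8.7],[0,-4,0,0,0,0,8.7],[0,-4,0,0,0,0,8.7],[0,-4,0,0,0,0,8.7],[0,-4,0,0,0,0,8.7],[0,-4,0,0,0,0,8.7],[0,-4,0,0,0,0,8.7],[0,-2,0,0,0,0,8.7]]]'
python3 -m jog '[[[0,0,0,0,0,0,8.7],[0,0,0,0,0,0,8.7],[0,0,0,0,0,0,8.7]]]'
python3 - <<'E'
from h import *
im=imaging.get_image("wrist");s=ctrl.get_state();print(s["time"],s["position"],s["tool_rot"],s["joint_positions"])
for l,z in dict(sampler=0,seat=.062,pilot_top=.106).items():
    for d in finder.spot_point(l,"wrist")[:2]:
        p=d["point"];print(l,round(d["conf"],2),"px",round(p[1]*640),round(p[0]*480),np.round(atz(im,p,z),4))
save(im,"w2.png")
E
```

```text
time: 2.7
position: [0.4718, 0.2666, 0.21]
tool_rot: [-0.001, 3.141, 0.001]
ft_force: [0.9, -0.1, -0.4]
grip_width: 0.995
time: 3.1
position: [0.4899, 0.2301, 0.2096]
tool_rot: [0.004, -3.141, -0.002]
ft_force: [-0.0, 0.6, 0.2]
grip_width: 1.0
3.15 [0.48971946 0.23062006 0.20959959] [ 5.65093751e-03 -3.14126043e+00 -1.66046377e-03] [-0.69030773  0.08609979  0.2149872   1.72772816 -0.02001565  1.32959159
  1.10307964]
carousel_grip 0.91 px 330 265 [0.5321 0.2386 0.081 ]
carousel_grip 0.25 px 326 238 [0.5074 0.2348 0.081 ]
carousel_bore 0.75 px 327 239 [0.5318 0.2375 0.    ]
time: 4.5
position: [0.4905, -0.2249, 0.2099]
tool_rot: [0.004, 3.141, -0.003]
ft_force: [0.4, -0.1, 0.0]
grip_width: 1.003
time: 4.8
position: [0.4916, -0.2194, 0.2094]
tool_rot: [0.006, -3.141, -0.002]
ft_force: [0.0, -0.3, 0.5]
grip_width: 0.995
4.85 [ 0.4915521  -0.21949454  0.2094328 ] [ 5.76936360e-03 -3.14155563e+00 -1.37084343e-03] [-0.24290644  0.08324639  0.65404475  1.74725495 -0.05294018  1.32891888
  1.99664434]
sampler 0.95 px 342 188 [ 0.4772 -0.197   0.    ]
seat 0.95 px 346 197 [ 0.4768 -0.1962  0.062 ]
pilot_top 0.71 px 350 208 [ 0.4785 -0.1961  0.106 ]
```

```bash
python3 - <<'E'
import cv2,numpy as np
a=cv2.imread("pics/w1.png")[90:430,150:510];b=cv2.imread("pics/w2.png")[110:290,260:440]
a=cv2.resize(a,(400,378));b=cv2.resize(b,(400,400),interpolation=cv2.INTER_CUBIC)
c=np.zeros((400,800,3),np.uint8);c[:378,:400]=a;c[:,400:]=b
cv2.imwrite("pics/c1.png",c)
E
```

```text
(no output)
```

View pics/c1.png

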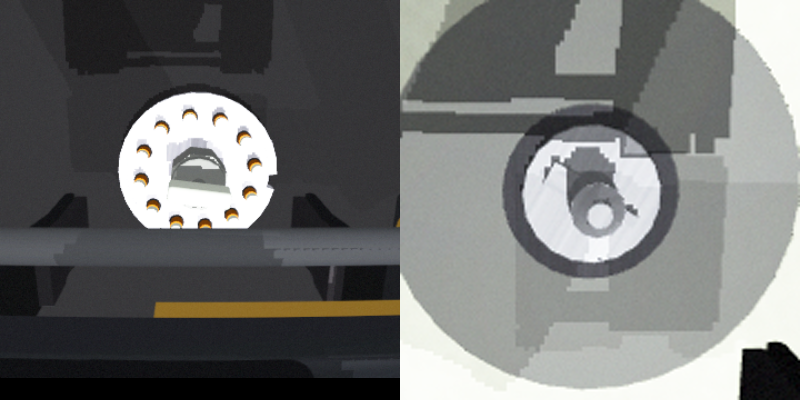

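The left crop shows the carousel's notch on the right at full-picture pixel (395,253). The right crop shows the flange with shadows and dog edges to the upper left and lower right of the pilot, so I'll enlarge it with more contrast.

```bash
python3 - <<'E'
import cv2,numpy as np
from h import *
g=cv2.imread("pics/w2.png",0)[152:240,302:390].astype(float)
hi=np.clip((g-170)/85,0,1)*255; lo=np.clip(g/230,0,1)*255
c=np.hstack([cv2.resize(x.astype(np.uint8),(400,400),interpolation=cv2.INTER_CUBIC) for x in (lo,hi)])
cv2.imwrite("pics/c2.png",c)
# sampler in top picture for yaw, using trace region
im=imaging.get_image("top")
for d in finder.trace("sampler","top")[:1]:
    m=d["region"].astype(np.uint8);cs=max(cv2.findContours(m,0,2)[0],key=cv2.contourArea)
    print(cv2.minAreaRect(cs))
E
```

```text
((369.7415466308594, 278.7208557128906), (68.1034927368164, 98.3887939453125), 2.2025983333587646)
```

View pics/c2.png

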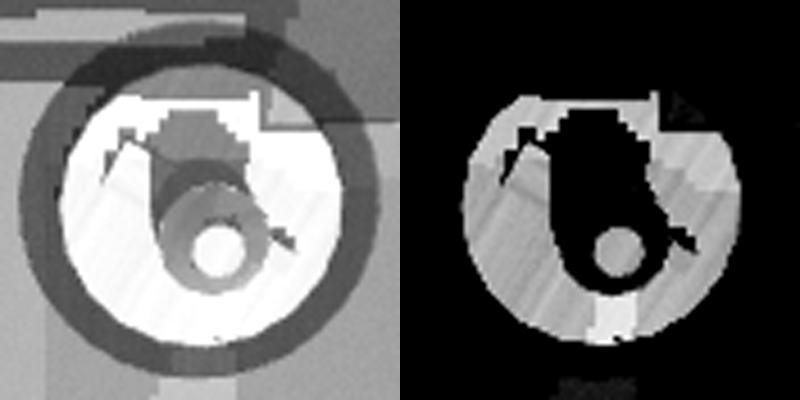

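The left dog's end face is at crop (105,185)–(125,133), about 10.8 mm wide, so it is the wide dog. The narrow dog is opposite, ending near (288,240). I'll compute both angles.

```bash
python3 - <<'E'
from h import *
im=imaging.get_image("wrist");S=lambda u,v:(v/480,u/640)
c=lambda x,y:S(302+x/4.545,152+y/4.545)
w=atz(im,c(115,160),.067);n=atz(im,c(288,240),.067);f=atz(im,c(200,205),.062)
print("wide",w,"nar",n,"mid",(w+n)/2,"flange",f,"ang",np.degrees(np.arctan2(*(w-n)[1::-1])), np.degrees(np.arctan2(*(w-f)[1::-1])),np.linalg.norm(w-n))
e=atz(im,c(125,133),.069)-atz(im,c(105,185),.069);print("end",e,np.degrees(np.arctan2(e[1],e[0])))
t=imaging.get_image("top");sd=imaging.get_image("side")
print("top-cam grip/notch")
P={}
for l in ["pilot_top","seat","carousel_grip","carousel_notch"]:
    P[l]=[]
    for n2,i in (("top",t),("side",sd)):
        d=finder.spot_point(l,n2)
        if d: P[l].append((i,d[0]["point"]))
        if d: print(l,n2,round(d[0]["conf"],2))
    if l in("pilot_top","seat"):
        d=finder.spot_point(l,"wrist"); P[l].append((im,d[0]["point"]))
    print(l,np.round(tri(P[l]),4))
# notch from w1: camera pose now, shifted by TCP change (same orientation)
s=ctrl.get_state()["position"];im2=dict(im);T=np.array(im["pose"]).copy()
T[:3,3]+=np.array([.48972,.23062,.2096])-s;im2["pose"]=T
g=atz(im2,S(330,265),.081);nn=atz(im2,S(395,253),.022);print("grip",g,"notch",nn,"ang",np.degrees(np.arctan2(*(nn-g)[1::-1])))
E
```

```text
wide [ 0.46708492 -0.21504002  0.067     ] nar [ 0.48258444 -0.18132657  0.067     ] mid [ 0.47483468 -0.1981833   0.067     ] flange [ 0.4765871 -0.1982135  0.062    ] ang -114.69026618364192 -119.454028805533 0.037105679208036556
end [-0.00995823  0.00375067  0.        ] 159.36163154816293
top-cam grip/notch
pilot_top top 0.81
pilot_top side 0.8
pilot_top [ 0.472 -0.198  0.117]
seat top 0.75
seat side 0.94
seat [ 0.4754 -0.1946  0.0526]
carousel_grip top 0.93
carousel_grip side 0.68
carousel_grip [0.5256 0.2314 0.0928]
carousel_notch top 0.92
carousel_notch side 0.56
carousel_notch [0.5395 0.3119 0.0076]
grip [0.53262908 0.23978704 0.081     ] notch [0.54060264 0.30918425 0.022     ] ang 83.44560389018474
```

Estimates:
- **Wide dog:** world −115°, or 65° off the sampler's front, which fits the 70° limit.
- **Spindle:** about (0.4765, −0.197).
- **Carousel:** about (0.5325, 0.239), with the notch at 83°.

Next I'll go back above the carousel with tool y at about 173°.

```bash
python3 -m jog '[[[-1,3,0,0,0,0,5],[-1,4,0,0,0,0,5],[-1,4,0,0,0,0,5],[-1.1,4,0,0,0,0,5],[0,4,0,0,0,0,5],[0,4,0,0,0,0,5],[0,4,0,0,0,0,5],[0,4,0,0,0,0,5],[0,4,0,0,0,0,5],[0,4,0,0,0,0,5],[0,4,0,0,0,0,5],[0,2.8,0,0,0,0,5]]]'
python3 -m jog '[[[0,0,0,0,0,-8.3,5],[0,0,0,0,0,-8.3,5],[0,0,0,0,0,-8.3,5],[0,0,0,0,0,-8.3,5],[0,0,0,0,0,-8.3,5],[0,0,0,0,0,-8.3,5],[0,0,0,0,0,-8.3,5],[0,0,0,0,0,-8.3,5],[0,0,0,0,0,-8.3,5],[0,0,0,0,0,-8.3,5],[0,0,0,0,0,0,5],[0,0,0,0,0,0,5]]]'
python3 - <<'E'
from h import *
im=imaging.get_image("wrist");s=ctrl.get_state();p=s["position"];M=R.from_rotvec(s["tool_rot"]).as_matrix()
print(s["time"],p,s["joint_positions"],"tooly",np.degrees(np.arctan2(M[1,1],M[0,1])))
for l,z in dict(carousel_grip=.081,carousel_bore=0,carousel_notch=.022).items():
    for d in finder.spot_point(l,"wrist")[:2]:
        q=atz(im,d["point"],z);print(l,round(d["conf"],2),[round(d["point"][1]*640),round(d["point"][0]*480)],np.round(q,4),"tool shift cm",np.round(M.T@(q-p)*100,2))
save(im,"w3.png")
E
```

```text
time: 6.95
position: [0.531, 0.24, 0.2094]
tool_rot: [0.005, -3.141, -0.002]
ft_force: [0.5, 0.3, 0.3]
grip_width: 0.573
time: 8.15
position: [0.5318, 0.2363, 0.2095]
tool_rot: [2.078, -2.356, -0.0]
ft_force: [0.3, 0.6, -0.2]
grip_width: 0.574
8.2 [0.53181447 0.23634247 0.20950683] [-0.61267661  0.17366738  0.16888141  1.63045088 -0.02985367  1.34008912
  2.57728439] tooly 172.8465748258613
carousel_grip 0.94 [323, 220] [0.5304 0.2378 0.081 ] tool shift cm [-0.13  0.16 12.85]
carousel_notch 0.58 [320, 272] [0.5422 0.307  0.022 ] tool shift cm [-7.14 -0.16 18.75]
```

View pics/w3.png

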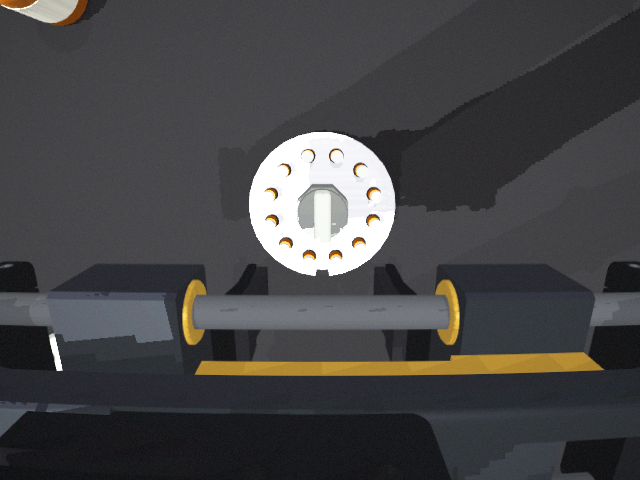

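The bar is upright in the picture at (322,215), with the notch below it at (321,272), so the alignment is good. I'll descend, grip and lift.

```bash
python3 -m jog '[[[-0.1,0.1,2,0,0,0,5],[0,0,3,0,0,0,5],[0,0,3,0,0,0,5],[0,0,2.4,0,0,0,5],[0,0,1.2,0,0,0,5],[0,0,0.9,0,0,0,5],[0,0,0,0,0,0,5],[0,0,0,0,0,0,0],[0,0,0,0,0,0,0],[0,0,0,0,0,0,0],[0,0,0,0,0,0,0],[0,0,0,0,0,0,0]]]' 35
python3 -m jog '[[[0,0,0,0,0,0,0],[0,0,0,0,0,0,0],[0,0,-1,0,0,0,0],[0,0,-2,0,0,0,0],[0,0,-3,0,0,0,0],[0,0,-3,0,0,0,0],[0,0,-3,0,0,0,0],[0,0,-2,0,0,0,0],[0,0,0,0,0,0,0],[0,0,0,0,0,0,0]]]'
```

```text
time: 9.55
position: [0.5311, 0.2376, 0.0849]
tool_rot: [-2.082, 2.352, -0.0]
ft_force: [0.4, 1.4, 0.5]
grip_width: 0.207
time: 10.55
position: [0.531, 0.2375, 0.2249]
tool_rot: [-2.082, 2.352, -0.0]
ft_force: [0.7, 0.0, -0.0]
grip_width: 0.003
```

The gripper shut on nothing, so I need to look.

```bash
python3 - <<'E'
from h import *
im=imaging.get_image("wrist");sd=imaging.get_image("side");s=ctrl.get_state();p=s["position"];M=R.from_rotvec(s["tool_rot"]).as_matrix()
print(s)
for n,i in(("wrist",im),("side",sd)):
  for l,z in dict(carousel_grip=.081,carousel_bore=0,carousel_notch=.022).items():
    for d in finder.spot_point(l,n)[:1]:
        q=atz(i,d["point"],z);print(n,l,round(d["conf"],2),[round(d["point"][1]*640),round(d["point"][0]*480)],np.round(q,4),"tool shift cm",np.round(M.T@(q-p)*100,2))
f=im["frame"][100:400,120:520,::-1];g=cv2.resize(sd["frame"][110:260,180:380,::-1],(400,300))
cv2.imwrite("pics/w4.png",np.hstack([f,g]))
E
```

```text
{'time': 10.65, 'joint_positions': array([-0.61412295,  0.16644473,  0.1673672 ,  1.6111183 , -0.02811136,
        1.36852891,  2.57649624]), 'qd': array([-3.60825029e-05,  7.15686742e-03, -8.47718220e-04,  5.45266122e-03,
       -3.09997692e-04, -1.49001494e-03,  1.71712349e-03]), 'joint_torque': array([ 3.36220488e-02, -4.08224416e+01,  1.11240607e+00, -3.18735194e+01,
        1.01262953e-01,  4.06891020e-03,  1.91380077e-04]), 'position': array([0.5302003 , 0.23716641, 0.22328844]), 'tool_rot': array([ 2.08077312e+00, -2.35094889e+00, -8.14231163e-04]), 'ft_force': array([1.14152001, 0.04578167, 0.31162118]), 'torque': array([0.08898542, 0.12384752, 0.01038128]), 'grip_width': 0.0038101619497836574}
wrist carousel_grip 0.74 [321, 217] [0.5317 0.2394 0.081 ] tool shift cm [-0.25 -0.15 14.23]
wrist carousel_notch 0.86 [320, 264] [0.5404 0.3045 0.022 ] tool shift cm [-6.83 -0.23 20.12]
side carousel_grip 0.9 [278, 196] [0.5307 0.2413 0.081 ] tool shift cm [-0.43 -0.03 14.23]
side carousel_bore 0.86 [278, 215] [0.5271 0.2466 0.    ] tool shift cm [-0.92  0.38 22.33]
side carousel_notch 0.57 [279, 199] [0.54  0.293 0.022] tool shift cm [-5.68 -0.33 20.12]
```

View pics/w4.png

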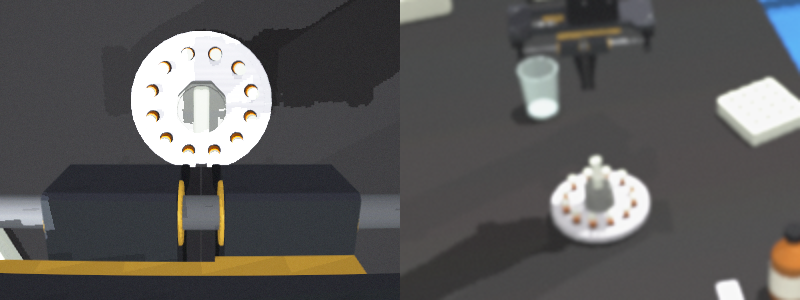

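The carousel stands untouched at crop (202,100) and is still upright. I lifted before the grip had built up, so I'll retry, wait, and check the width before lifting.

```bash
python3 -m jog '[[[-0.2,0,2,0,0,0,4],[0,0,3,0,0,0,4],[0,0,3,0,0,0,4],[0,0,3,0,0,0,4],[0,0,2,0,0,0,4],[0,0,1.2,0,0,0,4],[0,0,0,0,0,0,3],[0,0,0,0,0,0,1],[0,0,0,0,0,0,0],[0,0,0,0,0,0,0],[0,0,0,0,0,0,0],[0,0,0,0,0,0,0]]]' 40
python3 -m jog '[[[0,0,0,0,0,0,0],[0,0,0,0,0,0,0],[0,0,0,0,0,0,0],[0,0,0,0,0,0,0]]]' 40
```

```text
time: 12.15
position: [0.5314, 0.2397, 0.0831]
tool_rot: [-2.082, 2.352, -0.0]
ft_force: [0.1, -0.2, 1.1]
grip_width: 0.032
time: 12.55
position: [0.5312, 0.2395, 0.0826]
tool_rot: [-2.082, 2.352, 0.0]
ft_force: [0.5, -1.0, 1.0]
grip_width: 0.004
```

```bash
python3 - <<'E'
from h import *
im=imaging.get_image("wrist");sd=imaging.get_image("side")
for n,i in(("wrist",im),("side",sd)):
  for l,z in dict(carousel_grip=.081,carousel_notch=.022).items():
    for d in finder.spot_point(l,n)[:1]:
        print(n,l,round(d["conf"],2),[round(d["point"][1]*640),round(d["point"][0]*480)],np.round(atz(i,d["point"],z),4))
p=ctrl.get_state()["position"];print(p,"TCP in side",proj(sd,p),"wrist",proj(im,p),proj(im,p-[0,0,.022]))
f=cv2.resize(im["frame"][:,:,::-1],(400,300));g=cv2.resize(sd["frame"][110:260,180:380,::-1],(400,300))
cv2.imwrite("pics/w5.png",np.hstack([f,g]))
E
```

```text
wrist carousel_grip 0.75 [321, 269] [0.5314 0.2377 0.081 ]
side carousel_grip 0.65 [276, 197] [0.5246 0.2368 0.081 ]
side carousel_notch 0.63 [280, 200] [0.5417 0.2898 0.022 ]
[0.53119106 0.23951549 0.08258058] TCP in side [277.85763118 195.53599508] wrist [322.28671239 273.51404487] [322.07839529 259.56926348]
```

View pics/w5.png

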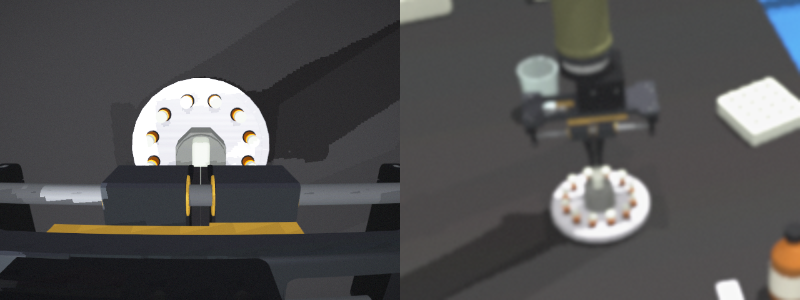

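The side view suggests the fingertips end above the bar instead of around it. I'll compare the projected heights with the pixels.

```bash
python3 - <<'E'
from h import *
sd=imaging.get_image("side");p=ctrl.get_state()["position"];print(p)
f=cv2.resize(sd["frame"][160:230,235:320,::-1],None,fx=8,fy=8,interpolation=cv2.INTER_NEAREST)
for z,c in((p[2],(0,0,255)),(p[2]-.022,(255,0,255)),(.092,(0,255,0)),(.070,(255,255,0))):
    u,v=proj(sd,[p[0],p[1],z]);y=int((v-160)*8);print(z,u,v)
    cv2.line(f,(0,y),(120,y),c,2);cv2.line(f,(520,y),(680,y),c,2)
cv2.imwrite("pics/s6.png",f)
E
```

```text
[0.53117749 0.2395002  0.08257122]
0.08257122430536842 277.8543690080131 195.54237772483458
0.060571224305368425 278.4374554791396 201.17400966304126
0.092 277.6009837399419 193.09525225369225
0.07 278.18893652463066 198.7736772747704
```

View pics/s6.png

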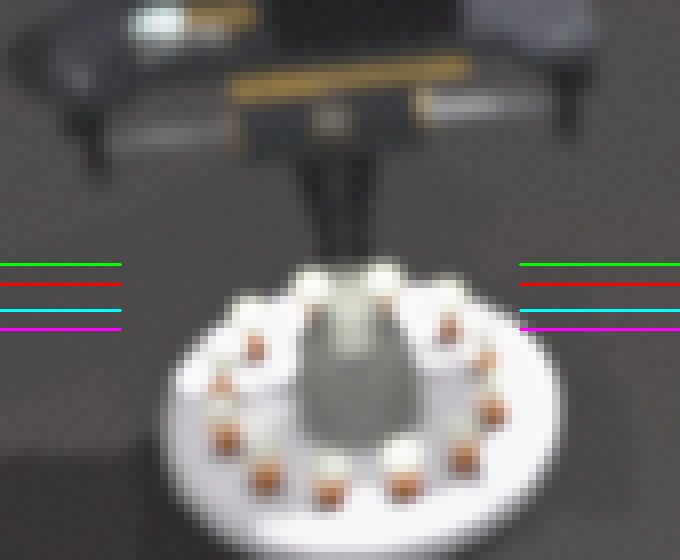

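Fingers and bar meet at row ~258 of the crop. The closed tips sit on or just above the bar's top, well above the height the spec implies, and the force is near zero. I'll open and go 2 cm lower; the tips stay above the plate in either case, beside the hub. Then I'll close again.

```bash
python3 -m jog '[[[0,0,-0.5,0,0,0,5.2],[0,0,0,0,0,0,5.2],[0,0,0,0,0,0,5.2],[0,0,0,0,0,0,5.2],[0,0,0,0,0,0,5.2],[0,0,0,0,0,0,5.2]]]' 40
python3 -m jog '[[[0,0,0.5,0,0,0,5.2],[0,0,0.5,0,0,0,5.2],[0,0,0.5,0,0,0,5.2],[0,0,0,0,0,0,5.2]]]'
python3 -m jog '[[[0,0,0.5,0,0,0,5.2],[0,0,0.5,0,0,0,5.2],[0,0,0,0,0,0,5.2]]]'
python3 - <<'E'
from h import *
im=imaging.get_image("wrist");sd=imaging.get_image("side");tp=imaging.get_image("top")
p=ctrl.get_state();print(p["position"],p["ft_force"],proj(sd,p["position"]))
f=cv2.resize(im["frame"][160:360,180:460,::-1],(420,300));g=cv2.resize(sd["frame"][160:230,245:315,::-1],(300,300),interpolation=cv2.INTER_CUBIC)
cv2.imwrite("pics/w7.png",np.hstack([f,g]))
E
```

```text
time: 13.5
position: [0.5311, 0.2395, 0.0875]
tool_rot: [2.082, -2.352, -0.0]
ft_force: [-0.7, 0.4, 0.4]
grip_width: 0.464
time: 13.9
position: [0.5304, 0.2391, 0.0713]
tool_rot: [2.081, -2.351, -0.001]
ft_force: [1.1, -0.6, 0.5]
grip_width: 0.595
time: 14.2
position: [0.5306, 0.2392, 0.0616]
tool_rot: [2.081, -2.351, -0.001]
ft_force: [-0.3, 0.3, -0.2]
grip_width: 0.598
[0.53128248 0.23951187 0.06262184] [-0.266771   -0.36591685 -0.35074544] [278.41715843 200.64511386]
```

View pics/w7.png

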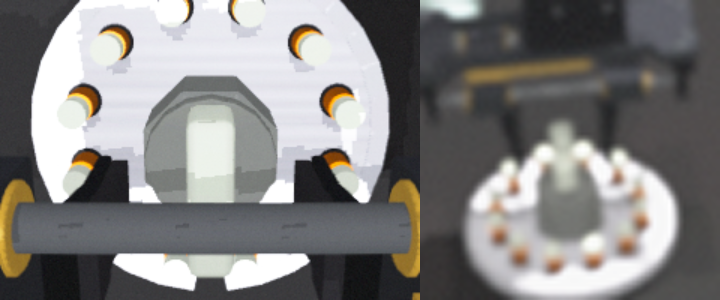

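The open fingers now straddle the bar, with black tips at crop x≈128 and 297 and the bar at x≈211. I'll close gently and read the width.

```bash
python3 -m jog '[[[0,0,0,0,0,0,3],[0,0,0,0,0,0,2],[0,0,0,0,0,0,1],[0,0,0,0,0,0,0],[0,0,0,0,0,0,0],[0,0,0,0,0,0,0],[0,0,0,0,0,0,0]]]' 15
```

```text
time: 15.05
position: [0.531, 0.2395, 0.0626]
tool_rot: [2.082, -2.352, -0.0]
ft_force: [-0.1, -0.2, 1.0]
grip_width: 0.16
```

Width 0.16 is 14 mm, so the bar is gripped and home will be at TCP z = 0.0626 + 0.062 = 0.1246. I'll firm up the grip, lift, then turn.

```bash
python3 -m jog '[[[0,0,0,0,0,0,0],[0,0,0,0,0,0,0],[0,0,-0.5,0,0,0,0],[0,0,-1.5,0,0,0,0],[0,0,-2.5,0,0,0,0],[0,0,-3,0,0,0,0],[0,0,-3,0,0,0,0],[0,0,-2.5,0,0,0,0],[0,0,-1.5,0,0,0,0],[0,0,0,0,0,4,0],[0,0,0,0,0,7,0],[0,0,0,0,0,8,0]]]' 50
python3 -m jog '[[[0,0,0,0,0,8,0],[0,0,0,0,0,8,0],[0,0,0,0,0,8,0],[0,0,0,0,0,8,0],[0,0,0,0,0,8,0],[0,0,0,0,0,8,0],[0,0,0,0,0,8,0],[0,0,0,0,0,8,0],[0,0,0,0,0,8,0],[0,0,0,0,0,8,0],[0,0,0,0,0,8,0],[0,0,0,0,0,8,0]]]'
python3 -m jog '[[[0,0,0,0,0,8,0],[0,0,0,0,0,8,0],[0,0,0,0,0,8,0],[0,0,0,0,0,8,0],[0,0,0,0,0,8,0],[0,0,0,0,0,8,0],[0,0,0,0,0,8,0],[0,0,0,0,0,8,0],[0,0,0,0,0,8,0],[0,0,0,0,0,7.5,0],[0,0,0,0,0,4,0],[0,0,0,0,0,0,0]]]'
python3 - <<'E'
from h import *
s=ctrl.get_state();p=s["position"];M=R.from_rotvec(s["tool_rot"]).as_matrix();print(s["time"],p,s["joint_positions"].round(2),"toolx",np.degrees(np.arctan2(M[1,0],M[0,0])))
d=np.array([.4765,-.197,p[2]])-p;print("tool shift",M.T@d*100)
for n in("wrist","top","side"):
  im=imaging.get_image(n)
  for l,z in dict(carousel_grip=.018,carousel_bore=-.0626,carousel_notch=-.0406).items():
    for q in finder.spot_point(l,n)[:1]:
        X=atz(im,q["point"],p[2]+z);print(n,l,round(q["conf"],2),"rel",np.round((X-p)*1000,1))
E
```

```text
time: 16.25
position: [0.5308, 0.2392, 0.2074]
tool_rot: [1.658, -2.668, -0.0]
ft_force: [-0.3, -0.4, -4.3]
grip_width: 0.156
time: 17.45
position: [0.5307, 0.2392, 0.2072]
tool_rot: [-0.874, -3.017, 0.002]
ft_force: [0.0, -0.0, -4.1]
grip_width: 0.153
time: 18.65
position: [0.5308, 0.2393, 0.2073]
tool_rot: [2.657, 1.677, -0.002]
ft_force: [-0.3, 0.6, -4.1]
grip_width: 0.156
18.65 [0.53076972 0.23927207 0.20726198] [-0.87  0.18  0.46  1.64 -0.08  1.34 -0.84] toolx 64.51649307753281
tool shift [-4.17176247e+01  1.38717006e+01  3.01348365e-02]
wrist carousel_grip 0.77 rel [ 2.2  1.2 18. ]
wrist carousel_notch 0.56 rel [-29.4 -60.9 -40.6]
top carousel_grip 0.91 rel [ 7.6  1.2 18. ]
top carousel_bore 0.72 rel [  1.    1.1 -62.6]
top carousel_notch 0.64 rel [-31.  -66.6 -40.6]
side carousel_bore 0.77 rel [ -1.5   5.  -62.6]
```

The carousel is held (4.1 N) with the notch where it should be. I'll carry it over the spindle.

```bash
python3 -m jog '[[[-2.7,0.9,0,0,0,0,0],[-3.9,1.3,0,0,0,0,0],[-3.9,1.3,0,0,0,0,0],[-3.9,1.3,0,0,0,0,0],[-3.9,1.3,0,0,0,0,0],[-3.9,1.3,0,0,0,0,0],[-3.9,1.3,0,0,0,0,0],[-3.9,1.3,0,0,0,0,0],[-3.9,1.3,0,0,0,0,0],[-3.9,1.3,0,0,0,0,0],[-2.7,0.9,0,0,0,0,0],[-1.2,0.4,0,0,0,0,0]]]'
python3 -m jog '[[[0,0,1.4,0,0,0,0],[0,0,1.3,0,0,0,0],[0,0,0,0,0,0,0],[0,0,0,0,0,0,0]]]'
python3 - <<'E'
from h import *
s=ctrl.get_state();p=s["position"];M=R.from_rotvec(s["tool_rot"]).as_matrix();print(s["time"],p,s["joint_positions"].round(2),"toolx",np.degrees(np.arctan2(M[1,0],M[0,0])))
G=[]
for n in("wrist","top","side"):
  im=imaging.get_image(n)
  for l,z in dict(carousel_grip=.018,carousel_bore=-.0626,carousel_notch=-.0406).items():
    for q in finder.spot_point(l,n)[:1]:
        X=atz(im,q["point"],p[2]+z);print(n,l,round(q["conf"],2),"rel",np.round((X-p)*1000,1))
  for l,z in dict(seat=.062,pilot_top=.106).items():
    for q in finder.spot_point(l,n)[:1]: print(n,l,round(q["conf"],2),atz(im,q["point"],z))
  if n=="side": save(im,"s8.png",(240,390,200,400),4)
E
```

```text
time: 20.45
position: [0.4761, -0.2011, 0.2081]
tool_rot: [2.66, 1.669, 0.0]
ft_force: [0.2, -0.4, -5.3]
grip_width: 0.155
time: 20.85
position: [0.4771, -0.1951, 0.1796]
tool_rot: [-2.653, -1.679, 0.002]
ft_force: [0.6, 0.7, -4.5]
grip_width: 0.152
20.85 [ 0.47708022 -0.19512538  0.1796075 ] [-0.47  0.05  0.84  1.84 -0.04  1.27 -0.06] toolx 64.65497713678548
wrist carousel_notch 0.96 rel [-29.  -60.5 -40.6]
top carousel_grip 0.78 rel [ 5.3  5.2 18. ]
top carousel_bore 0.87 rel [ -3.6  -4.4 -62.6]
top carousel_notch 0.17 rel [ -1.1 674.3 -40.6]
side carousel_grip 0.63 rel [ 6.7 12.7 18. ]
side carousel_bore 0.71 rel [ -5.2  -5.2 -62.6]
side carousel_notch 0.66 rel [-32.1 -69.5 -40.6]
side seat 0.57 [ 0.46469281 -0.19217397  0.062     ]
```

View pics/s8.png

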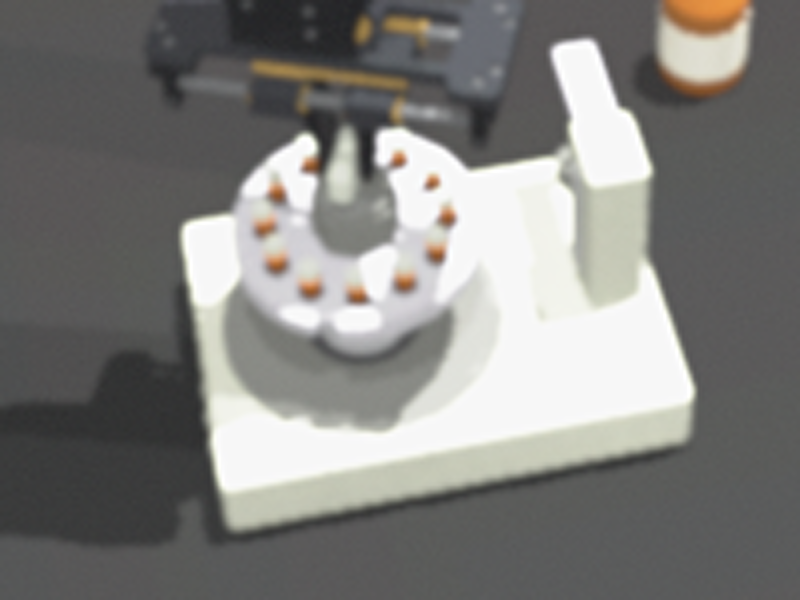

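The view shows the carousel just above the spindle, with the flange's front edge showing at (360,340) below the plate. The network points hint at a tilt or an offset, so I'll fit the carousel's silhouette in the side and top pictures.

```bash
cat > fit.py <<'E'
from h import *
from scipy.optimize import minimize
a=np.linspace(0,2*np.pi,60,endpoint=False)
ring=lambda r,z:np.c_[r*np.cos(a),r*np.sin(a),np.full(60,z)]
def go(yaw,guess):
    data=[]
    for n in("side","top"):
        im=imaging.get_image(n);t=finder.trace("carousel_grip",n)
        if not t: print(n,"none");continue
        m=t[0]["region"];print(n,"conf",round(t[0]["conf"],2),m.sum())
        data.append((im,m,im["frame"].max(2)>100))
    Rz=R.from_euler("z",yaw,degrees=True).as_matrix()
    def pts(x):
        M=R.from_rotvec([x[3],x[4],0]).as_matrix()@Rz   # tilt about world x,y
        return lambda P:P@M.T+x[:3]
    def cost(x):
        x=np.array(x);c=0
        for im,m,br in data:
            f=pts(x);S=4;mm=np.zeros((480*S,640*S),np.uint8)
            T=np.array(im["pose"])
            def pj(P):
                Q=(f(P)-T[:3,3])@T[:3,:3]
                return cv2.projectPoints(Q,np.zeros(3),np.zeros(3),np.array(im["intrinsics"]),np.array([im["k1"],0,0,0.]))[0][:,0]
            for P in (np.r_[ring(.073,.010),ring(.073,.022)],np.r_[ring(.022,.022),ring(.022,.058)],
                      np.array([[i*.025,j*.007,k] for i in(-1,1) for j in(-1,1) for k in(.07,.092)])):
                h=cv2.convexHull(((pj(P)+.5)*S).astype(np.float32)).astype(np.int32);cv2.fillConvexPoly(mm,h,255)
            s=cv2.resize(mm,(640,480),interpolation=cv2.INTER_AREA)/255.
            # model px not in mask only count where the picture is bright (else gripper hides them)
            c+=(s*(~m)*br).sum()+((1-s)*m).sum()
        return c+ (np.array(x[3:])**2).sum()*50
    best=None
    for tx,ty in((0,0),(.15,0),(-.15,0)):
        x0=np.r_[guess,tx,ty]
        sim=np.vstack([x0]+[x0+d for d in np.diag([.008,.008,.008,.1,.1])])
        r=minimize(cost,x0,method="Nelder-Mead",options=dict(initial_simplex=sim,maxiter=400,xatol=1e-4,fatol=.1))
        print(np.round(r.x[:3],4),"tilt deg",np.degrees(r.x[3:]).round(1),round(r.fun,1))
E
python3 - <<'E'
from fit import *
s=ctrl.get_state();p=s["position"];M=R.from_rotvec(s["tool_rot"]).as_matrix();print(s["time"],p)
go(np.degrees(np.arctan2(M[1,0],M[0,0])),p-[0,0,.0626])
E
```

```text
21.75 [ 0.47724836 -0.19677441  0.18053948]
side conf 0.81 2506
top conf 0.71 416
[ 0.4774 -0.1923  0.1156] tilt deg [-0.5  0.3] 2152.4
[ 0.4784 -0.178   0.1006] tilt deg [3.6 1.1] 2144.0
[ 0.4783 -0.1901  0.1141] tilt deg [ 0.4 -0.2] 2149.9
```

The silhouette fit is rough, but it shows no tilt and the centre within a few mm. I'll lower in small steps and watch the force (free value about −4.3 N in z).

```bash
python3 -m jog '[[[-0.1,0,0.5,0,0,0,0],[0,0,0.5,0,0,0,0],[0,0,0,0,0,0,0],[0,0,0,0,0,0,0]]]'
python3 -m jog '[[[0,0,0.3,0,0,0,0],[0,0,0.2,0,0,0,0],[0,0,0,0,0,0,0]]]'
python3 -m jog '[[[0,0,0.2,0,0,0,0],[0,0,0.2,0,0,0,0],[0,0,0,0,0,0,0]]]'
```

```text
time: 22.35
position: [0.4766, -0.1976, 0.1702]
tool_rot: [-2.656, -1.677, 0.001]
ft_force: [0.6, 0.8, -4.2]
grip_width: 0.157
time: 22.65
position: [0.4766, -0.1976, 0.1652]
tool_rot: [-2.656, -1.677, 0.001]
ft_force: [0.5, -0.2, -5.4]
grip_width: 0.153
time: 22.95
position: [0.4767, -0.1976, 0.1612]
tool_rot: [-2.656, -1.677, 0.0]
ft_force: [-0.3, 0.2, -5.1]
grip_width: 0.155
```

```bash
python3 -m jog '[[[0,0,0.2,0,0,0,0],[0,0,0.2,0,0,0,0],[0,0,0,0,0,0,0]]]'
python3 -m jog '[[[0,0,0.2,0,0,0,0],[0,0,0.2,0,0,0,0],[0,0,0,0,0,0,0]]]'
```

```text
time: 23.25
position: [0.4766, -0.1975, 0.1572]
tool_rot: [-2.656, -1.677, 0.001]
ft_force: [-0.9, -0.9, -5.7]
grip_width: 0.159
time: 23.55
position: [0.4766, -0.1976, 0.1532]
tool_rot: [-2.656, -1.677, 0.001]
ft_force: [0.2, 0.8, -5.1]
grip_width: 0.156
```

Either the pilot is entering or there is still clearance, as lateral forces are about zero. Continuing towards the dogs (expected contact at TCP z≈0.1316).

```bash
python3 -m jog '[[[0,0,0.25,0,0,0,0],[0,0,0.25,0,0,0,0],[0,0,0.25,0,0,0,0],[0,0,0,0,0,0,0]]]'
python3 -m jog '[[[0,0,0.25,0,0,0,0],[0,0,0.25,0,0,0,0],[0,0,0.25,0,0,0,0],[0,0,0,0,0,0,0]]]'
python3 -m jog '[[[0,0,0.15,0,0,0,0],[0,0,0.15,0,0,0,0],[0,0,0,0,0,0,0]]]'
```

```text
time: 23.95
position: [0.4765, -0.1977, 0.1455]
tool_rot: [-2.656, -1.676, 0.001]
ft_force: [-1.3, 0.2, -4.9]
grip_width: 0.153
time: 24.35
position: [0.4766, -0.1976, 0.1381]
tool_rot: [-2.656, -1.677, 0.001]
ft_force: [-1.5, -0.1, -5.4]
grip_width: 0.152
time: 24.65
position: [0.4766, -0.1977, 0.1353]
tool_rot: [-2.657, -1.677, 0.001]
ft_force: [-1.6, -0.8, -6.2]
grip_width: 0.155
```

```bash
python3 -m jog '[[[0,0,0.15,0,0,0,0],[0,0,0.1,0,0,0,0],[0,0,0,0,0,0,0]]]'
python3 -m jog '[[[0,0,0.1,0,0,0,0],[0,0,0,0,0,0,0]]]'
python3 -m jog '[[[0,0,0.1,0,0,0,0],[0,0,0,0,0,0,0]]]'
```

```text
time: 24.95
position: [0.4767, -0.1977, 0.1329]
tool_rot: [-2.657, -1.677, 0.0]
ft_force: [-1.3, -0.8, -4.7]
grip_width: 0.156
time: 25.15
position: [0.4767, -0.1977, 0.1319]
tool_rot: [-2.657, -1.677, 0.0]
ft_force: [-2.4, -1.0, -5.1]
grip_width: 0.152
time: 25.35
position: [0.4768, -0.1977, 0.1311]
tool_rot: [-2.657, -1.677, -0.0]
ft_force: [-2.5, -0.9, -2.4]
grip_width: 0.152
```

```bash
python3 -m jog '[[[0,0,0.1,0,0,0,0],[0,0,0,0,0,0,0]]]'
```

```text
time: 25.55
position: [0.4767, -0.1975, 0.1299]
tool_rot: [-2.656, -1.677, 0.0]
ft_force: [-2.1, 0.2, -3.1]
grip_width: 0.154
```

```bash
python3 -m jog '[[[0,0,0.1,0,0,0,0],[0,0,0,0,0,0,0]]]'
python3 -m jog '[[[0,0,0.1,0,0,0,0],[0,0,0,0,0,0,0]]]'
```

```text
time: 25.75
position: [0.4767, -0.1975, 0.1288]
tool_rot: [-2.656, -1.677, 0.0]
ft_force: [-2.5, 0.0, -3.4]
grip_width: 0.155
time: 25.95
position: [0.4767, -0.1976, 0.1278]
tool_rot: [-2.656, -1.677, 0.0]
ft_force: [-2.6, -0.7, -3.7]
grip_width: 0.154
```

```bash
python3 -m jog '[[[0,0,0.1,0,0,0,0],[0,0,0.1,0,0,0,0],[0,0,0,0,0,0,0]]]'
python3 -m jog '[[[0,0,0.1,0,0,0,0],[0,0,0,0,0,0,0]]]'
```

```text
time: 26.25
position: [0.4767, -0.1976, 0.1259]
tool_rot: [-2.656, -1.677, 0.0]
ft_force: [-3.2, -0.9, -2.5]
grip_width: 0.156
time: 26.45
position: [0.4768, -0.1976, 0.1249]
tool_rot: [-2.656, -1.677, 0.0]
ft_force: [-2.0, -0.3, -2.1]
grip_width: 0.156
```

```bash
python3 -m jog '[[[0,0,0.1,0,0,0,0],[0,0,0,0,0,0,0]]]'
python3 -m jog '[[[0,0,0.1,0,0,0,0],[0,0,0,0,0,0,0]]]'
```

```text
time: 26.65
position: [0.4769, -0.1977, 0.1247]
tool_rot: [-2.656, -1.677, -0.0]
ft_force: [-4.9, 0.5, 4.8]
grip_width: 0.154
time: 26.85
position: [0.477, -0.1979, 0.1247]
tool_rot: [-2.656, -1.676, -0.001]
ft_force: [-6.7, 0.9, 10.5]
grip_width: 0.152
```

There is a firm stop at TCP z = 0.1247, exactly the home height (0.1246), with low force. I'll release, back off and check.

```bash
python3 -m jog '[[[0,0,-0.1,0,0,0,0],[0,0,0,0,0,0,2],[0,0,0,0,0,0,3.5],[0,0,0,0,0,0,4.5],[0,0,0,0,0,0,4.5],[0,0,0,0,0,0,4.5],[0,0,-1,0,0,0,4.5],[0,0,-2,0,0,0,4.5],[0,0,-3,0,0,0,4.5],[0,0,-3,0,0,0,4.5],[0,0,-3,0,0,0,4.5],[0,0,-2,0,0,0,4.5]]]'
python3 -m jog '[[[-2,0,0,0,0,0,4.5],[-3,0,0,0,0,0,4.5],[-3,0,0,0,0,0,4.5],[-1,0,0,0,0,0,4.5],[0,0,0,0,0,0,4.5]]]'
python3 - <<'E'
from h import *
s=ctrl.get_state();print(s["time"],s["position"],s["ft_force"])
fr={}
for n in("side","top","wrist"):
  im=fr[n]=imaging.get_image(n)
  for l,z in dict(carousel_grip=.143,carousel_bore=.062,carousel_notch=.084).items():
    for q in finder.spot_point(l,n)[:1]:
        print(n,l,round(q["conf"],2),np.round(atz(im,q["point"],z),4))
  if n!="wrist":
   for l in("reagent_base","beaker_base","jar_base"):
    for q in finder.spot_point(l,n)[:1]: print(n,l,np.round(atz(im,q["point"],0),3))
# expected vs. dog-riding pixel of plate bottom front edge in side view
for d in(0,.007): print(d,proj(fr["side"],[.4767,-.197-.073,.072+d]),proj(fr["side"],[.4767,-.197,.154+d]))
cv2.imwrite("pics/s9.png",np.hstack([cv2.resize(fr["side"]["frame"][250:370,230:350,::-1],(480,480),interpolation=cv2.INTER_CUBIC),cv2.resize(fr["wrist"]["frame"][:,:,::-1],(320,240)).repeat(2,0)]))
E
```

```text
time: 28.05
position: [0.4776, -0.1982, 0.2671]
tool_rot: [2.655, 1.675, 0.005]
ft_force: [0.0, -0.2, -0.3]
grip_width: 0.511
time: 28.55
position: [0.4375, -0.2804, 0.2647]
tool_rot: [2.659, 1.672, 0.002]
ft_force: [0.3, 0.7, -0.4]
grip_width: 0.518
28.55 [ 0.43751393 -0.28036224  0.26470655] [ 0.30301278  0.74226464 -0.39861341]
side carousel_grip 0.93 [ 0.4734 -0.1845  0.143 ]
side carousel_notch 0.74 [ 0.4432 -0.2662  0.084 ]
side reagent_base [0.759 0.01  0.   ]
side beaker_base [ 0.476 -0.198  0.   ]
side jar_base [ 0.494 -0.504  0.   ]
top carousel_grip 0.62 [ 0.4795 -0.1963  0.143 ]
top carousel_bore 0.63 [ 0.4692 -0.1949  0.062 ]
top carousel_notch 0.98 [ 0.4416 -0.2679  0.084 ]
top reagent_base [ 0.755 -0.01   0.   ]
top beaker_base [0.485 0.531 0.   ]
top jar_base [ 0.493 -0.502  0.   ]
wrist carousel_grip 0.64 [ 0.4783 -0.1943  0.143 ]
wrist carousel_notch 0.78 [ 0.4452 -0.26    0.084 ]
0 [296.32275991 339.40560166] [287.64249634 293.08001677]
0.007 [296.15426488 337.63682104] [287.43835525 291.11730752]
```

View pics/s9.png

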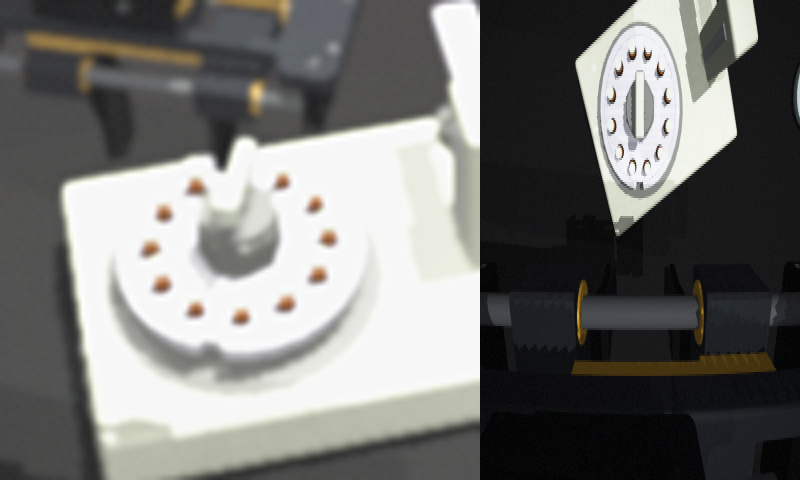

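The carousel sits flat on the sampler with its notch at crop (210,350). The plate's lower front edge is at about row 339.5 (expected 339.4 if home, 337.6 if riding on the dogs). The gripper is clear, so I'll hand in.

```bash
python3 -c "
from bench import close_job
print(close_job())"
```

```text
the job is handed in; nothing more can be done
None
```

I loaded the carousel onto the sampler spindle, let go and backed the arm off, then handed the job in at about 29 s of the 58 s allowed. I measured the wide dog at −115° from a close picture and turned the carousel to match. It dropped over the dogs on the first descent, with no searching turn.

**Seating:** The carousel stopped firmly at TCP z = 0.1247 m; 0.1246 m was expected for home. The highest wrist force I read at the stop was about 12 N. In the side picture the plate's lower front edge is at about row 339.5 (339.4 expected if home, 337.6 if riding on the dogs), and the carousel looks level.

**Bystanders:** The last network readings put the bottle, beaker and jar within about 10 mm of where they were first found, which is within the network noise. One side-view reading placed the beaker on the spindle. I took it as false, because the top view shows the beaker in its place.

**What went wrong or disagreed:**
- The first two grasps closed on nothing because the fingertips sat above the bar, at least 30 mm higher than the stated tool geometry gives. I closed about 2 cm lower, and the width then read 14 mm, the bar's thickness. The carousel had not visibly moved.
- While the carousel was held, the network points hinted at a tilt. My silhouette fit was poor, but two of its three starts gave under 1° and the third about 4°. The descent met no resistance.
- The network estimates of the carousel centre on the spindle scatter by up to about 13 mm, so the pictures do not confirm the 3 mm centring. I rely on the pilot being fully in the bore for that.

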